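# Compare a printing block with its print under the reading lens

## Task

Take the reading lens off its wooden rest by the handle and inspect first the carved printing block and then the card that carries its print (a ring with a cross): centre the lens over each motif and hold it level and still, as high above the inspected surface as the gauge's pointer stands above the table. Stay about two seconds over the block, then finish while still holding the lens like that over the print, in the gripper alone: do not put it down or let go. Leave the block, the gauge's pointer and the other things on the table where they are.

Things in the scene. Friction and masses are not known exactly. Their poses are not given: they have to be found in the camera images.
- lens: Loose reading lens, about 130 g: a dark steel ring 80 mm across and 16 mm thick with a glass in it, and a straight black handle of flat-sided section, 18 mm wide and 16 mm high, running out along the lens's own -x from 49 to 145 mm from the ring's centre. Origin: centre of the ring's underside; z is the lens's axis (up at the start), so z vertical means level. At the start it lies on the rest, its underside 35 mm above the table.
- lens_centre (a point): Centre of the lens glass: 8 mm above the lens's origin, on its axis.
- lens_grip (a point): Good place to grip, near the balance point, in the middle of the handle's section: 75 mm from lens_centre along the lens's -x, at the same height as lens_centre. Pinch the handle's sides (18 mm apart, along the lens's y).
- rest: Fixed wooden rest, 35 mm high: a puck 86 mm across under the lens ring, a post 14 x 24 mm under the end of the handle (133 mm from the puck's centre along -x), joined by a strip 6 mm high and 24 mm wide. Between puck and post the handle is free underneath. Origin: centre of the puck's underside, on the table; x, y as the lens's at the start.
- block: Loose wooden printing block, 70 x 70 mm and 25 mm high, with a carved ring-and-cross motif (ring 49 mm across) in the middle of its grey top. Origin: centre of its underside.
- block_top (a point): Centre of the motif on the block's upper face, 25 mm above the table.
- print_card: Fixed white card, 80 x 80 x 2 mm, flat on the table, with the ring-and-cross motif printed in black ink in its middle. It lies in a row with the two other cards; which is which changes. Origin: centre of its underside.
- print_mid (a point): Centre of the print on the card's upper face, 2 mm above the table.
- stroke_card: Fixed card of the same size with brush strokes on it; not to be inspected. Origin: centre of its underside.
- blot_card: Fixed card of the same size with round ink blots on it; not to be inspected. Origin: centre of its underside.
- gauge: Fixed focus gauge at the far side: a round steel foot 56 mm across and 14 mm high with an upright rod 8 mm thick, 144 mm high in all. Origin: centre of the foot's underside, on the table.
- pointer_tip (a point): Tip of the gauge's brass pointer, a level bar 5 mm thick and 8 mm wide on a collar on the rod, pointing towards the robot; the tip is 43 mm from the rod's axis, at half the bar's thickness. Its height above the table (55 to 115 mm, different each time) is the focal distance. The collar stays where it is unless pushed.
- ink_bottle: Loose square black ink bottle, 45 x 45 mm, 86 mm high with its red cap; a bystander. Origin: centre of its underside.
- cup: Loose white plastic cup, 66 mm across the rim, 65 mm high; a bystander. Origin: centre of its underside.
- tape: Loose roll of tape lying flat, 90 mm across, 24 mm high; a bystander. Origin: centre of its underside.
- marker: Loose marker pen lying flat, 125 mm long along its x, 17 mm thick; a bystander. Origin: its middle, at the underside.
Mind the look-alikes: they are no part of the job. What is meant by the lens is not red, and is the smaller of those in its own colour.

How it is judged:
By the outcome, as a careful person would: the job done as asked, in the order asked, and still so for the second after the job is handed in, while the arm keeps its last pose, push and grip.
It also fails if it takes over 53 s, if anything falls off the work surface, if the arm or the gripper's body presses on something with over 40 N, if the wrist force passes 120 N, or if a joint passes its speed limit or range.

## Robot

A 6-joint arm with a two-finger parallel gripper is mounted at the origin on the work surface. World frame = base frame: x ahead of the robot, y to its left, z up, the work surface at z = 0. Lengths are in m, angles in degrees, forces in N, time in s.
With the tool pointing down it reaches from about 0.4 to 0.825 m from the base axis. Payload 7 kg.
Tool frame: the origin (TCP) lies midway between the tips of the shut fingers; the grasp point (between the pads) lies 19 mm behind it; z points along the fingers, y is the line along which they close (so a half turn about z gives the same grasp; the last joint's range is limited). The gripper opens to 88 mm and grips with 3 to 60 N. Pads are 19 mm wide; open, the fingers measure 130 mm over their backs; the gripper's body (78 mm by 193 mm) begins 47 mm behind the grasp point.
Start: joints at [-54.368, 20.546, 0.682, 0, -70.136, -16.507], TCP at [0.221, -0.638, 0.227] pointing down, gripper open.
Joint ranges: [-176.03, 176.03], [-82.01, 121.73], [-58.28, 71.71], [-173.87, 95.51], [-174.79, -0.11], [-173.66, 173.66]. Speed limits (degrees/s): [136.94, 136.94, 172.46, 180, 180, 180].

## Interface

Orientations are given as a 3x3 rotation matrix whose columns are the frame's x, y, z axes.
In Python, from rig import robot gives the robot as it stands. Calls block until the motion is done:
- robot.goto(position, orientation): joint-space move of the TCP to a pose.
- robot.servo_line(position, ori=None, speed=0.15): straight line of the TCP; ori=None keeps the orientation; speed is the mean speed in m/s.
- robot.movej(angles): joint-space move.
- robot.move_gripper(opening): opening from 0.0 (shut) to 1.0 (fully open); the grip force is fixed at half the most; returns when the fingers have stopped.
- robot.dwell(seconds).
- robot.ik(position, orientation): joint angles nearest the present ones, or None.
- robot.grab_frame(name): name is "scene" or "top" or "wrist"; returns (picture, depth): 400x640x3 uint8, red, green, blue; 400x640 float32, m along the optical axis (not along the pixel's ray), 0 where there is no reading.
- robot.camera_info(name): a dict with "vfov" (degrees; the focal length in pixels is half the picture's height over the tangent of half this angle, whatever the lens; pixels are square), "cx", "cy" (the principal point, pixels), "view" (4x4, takes a point from world to camera coordinates); the wrist camera has in their place "T_tool_cam" (4x4, takes a point from camera to tool coordinates, whose origin is the TCP and whose axes are the flange's). Camera axes: x right, y down, z forward; pixel columns grow to the right and rows downward; lengths in m; the calibration is good to about 2 mm. A picture is of the moment at which its call begins: read the wrist's pose just before it. camera_info takes no time and is no camera call.
A pose or a line that the arm cannot do raises robot.Unreachable and nothing moves.
- robot.job_done(): hands the job in; it is judged then, once.
Readings, each from a call of its own:
- robot.read_t(): time.
- robot.read_qpos(): joint angles.
- robot.read_qvel(): joint speeds.
- robot.read_effort(): joint torques, N m.
- robot.read_position(): TCP position.
- robot.read_tcp_rot(): TCP orientation.
- robot.read_force(): force on the tool from outside, world axes, zero at the start.
- robot.read_ft_torque(): the same for the moment, N m.
- robot.read_grip_width(): opening from 0.0 (shut) to 1.0 (fully open).
- robot.read_finger_force(): force on a finger pad.
Only numpy, scipy, OpenCV 4.12 (cv2) and the standard library are available. Lean on these libraries where they do the work, as an engineer would, in place of code of your own. Each camera call takes 0.05 s, during which the arm holds its last target. There are 200 camera calls.

## Working session

There is one attempt and no reset: what is moved stays moved. The work goes in short steps, each a Python script; the robot and the scene stay as the last script left them, time stands still between calls to the robot, and variables do not carry over. Pictures are saved under pics/ and viewed, at most 10 in all, crops included, and the job is handed in when it is done.

```bash
ls; mkdir -p pics
python3 - <<'E'
from rig import robot
import cv2,numpy as np
for n in("top","scene"):
    im,d=robot.grab_frame(n); c=robot.camera_info(n); print(n,c)
    np.savez(f"pics/{n}.npz",im=im,d=d,view=c["view"],vfov=c["vfov"],cx=c["cx"],cy=c["cy"])
    cv2.imwrite(f"pics/{n}0.png",im[...,::-1])
print(robot.read_t(),robot.read_force())
E
```

```text
pics
top {'vfov': 55.74060542311164, 'cx': 318.39269317059166, 'cy': 200.20665832513902, 'view': array([[-0.01813497, -0.99982106,  0.00538208, -0.13539134],
       [-0.99754226,  0.01772874, -0.06778741,  0.52628356],
       [ 0.06767987, -0.00659818, -0.99768527,  1.02268133],
       [ 0.        ,  0.        ,  0.        ,  1.        ]])}
scene {'vfov': 55.65875822803453, 'cx': 325.5751306649183, 'cy': 198.27405145055917, 'view': array([[ 0.18211184,  0.98316668, -0.01478383,  0.04413879],
       [ 0.53882735, -0.11236111, -0.83488925, -0.22474791],
       [-0.82249642,  0.14407729, -0.55021938,  1.47726095],
       [ 0.        ,  0.        ,  0.        ,  1.        ]])}
0.1 [ 0.24231043 -0.17243621  0.02545617]
```

View pics/top0.png

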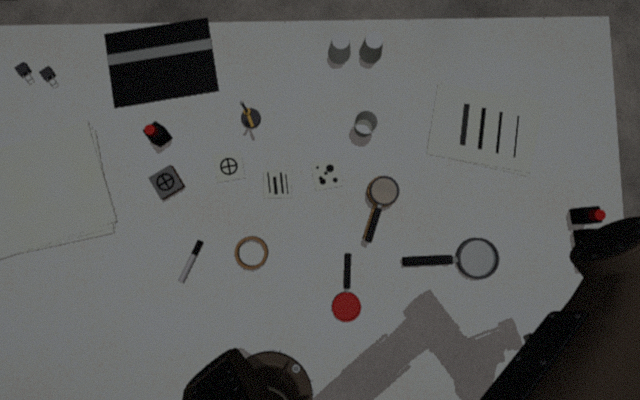

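View pics/scene0.png

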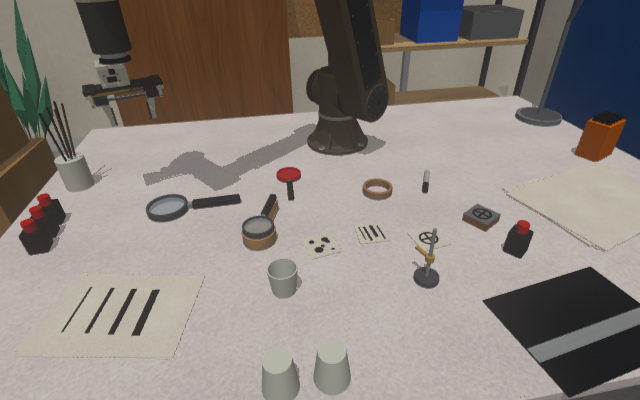

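The top view shows the lens on its rest with ring at (382,192) and handle end at (372,237). The block is at (166,182), the print card at (229,166) and the gauge foot at (250,118). The larger black lens and the red lens are decoys. In the scene view the brass pointer is near (425,253).

```bash
cat > h.py <<'E'
import numpy as np, cv2
def rays(z): pass
def cloud(d,vfov,cx,cy,T):   # T camera->world
    f=d.shape[0]/2/np.tan(np.radians(vfov)/2)
    v,u=np.mgrid[:d.shape[0],:d.shape[1]]
    P=np.stack([(u-cx)/f*d,(v-cy)/f*d,d],-1)
    return P@T[:3,:3].T+T[:3,3]
def wrist(robot,name=None):
    T=np.eye(4);T[:3,3]=robot.read_position();T[:3,:3]=robot.read_tcp_rot()
    im,d=robot.grab_frame("wrist");c=robot.camera_info("wrist")
    if name: cv2.imwrite(name,im[...,::-1])
    return im,d,cloud(d,c["vfov"],c["cx"],c["cy"],T@c["T_tool_cam"]),c
def down(yaw):  # tool x axis at yaw, z down
    a=np.radians(yaw);c,s=np.cos(a),np.sin(a)
    return np.array([[c,s,0],[s,-c,0],[0,0,-1.]])
E
python3 - <<'E'
from h import *
from rig import robot
C={}
for n in("top","scene"):
    z=np.load(f"pics/{n}.npz"); W=cloud(z["d"],z["vfov"],z["cx"],z["cy"],np.linalg.inv(z["view"])); C[n]=(z["im"],W)
im,W=C["top"]
for k,(u,v) in dict(lens=(382,192),hend=(372,237),hst=(377,212),block=(166,182),print=(229,166),stroke=(277,183),foot=(255,122),rodtop=(243,104),ink=(155,131),cup=(365,123),tape=(251,252)).items(): print(k,W[v,u].round(3))
for n in C:
    im,W=C[n]; hsv=cv2.cvtColor(im,cv2.COLOR_RGB2HSV)
    c=W-W[122,255] if 0 else W
    g=C["top"][1][122,255]
    m=(np.hypot(W[...,0]-g[0],W[...,1]-g[1])<.08)&(W[...,2]>.03)
    for v,u in np.argwhere(m): print(n,u,v,W[v,u].round(3),im[v,u],hsv[v,u][:2])
for c in [robot.camera_info("wrist")]: print(c)
print(robot.read_tcp_rot().round(3))
E
```

```text
lens [ 0.541 -0.316  0.046]
hend [ 0.421 -0.285  0.051]
hst [ 0.487 -0.3    0.049]
block [0.581 0.271 0.025]
print [ 0.626  0.105 -0.   ]
stroke [ 0.575 -0.03   0.001]
foot [0.747 0.029 0.014]
rodtop [0.759 0.039 0.135]
ink [0.709 0.28  0.079]
cup [ 0.741 -0.281  0.004]
tape [ 0.384  0.045 -0.001]
top 240 101 [0.763 0.045 0.143] [96 97 98] [105   5]
top 241 101 [0.764 0.043 0.141] [91 94 94] [90  8]
top 242 101 [0.764 0.04  0.141] [101  99 100] [165   5]
top 240 102 [0.761 0.045 0.143] [85 85 85] [0 0]
top 241 102 [0.761 0.042 0.144] [81 83 82] [75  6]
top 242 102 [0.76  0.039 0.146] [80 82 83] [100   9]
top 240 103 [0.76  0.045 0.14 ] [78 82 81] [83 12]
top 241 103 [0.758 0.042 0.145] [65 68 68] [90 11]
top 242 103 [0.758 0.039 0.145] [56 57 57] [90  4]
top 243 103 [0.762 0.039 0.133] [64 65 63] [45  8]
top 241 104 [0.757 0.043 0.139] [59 62 61] [80 12]
top 242 104 [0.757 0.04  0.139] [36 36 33] [30 21]
top 243 104 [0.759 0.039 0.135] [37 41 40] [83 25]
top 241 105 [0.758 0.045 0.129] [84 85 83] [45  6]
top 242 105 [0.757 0.042 0.132] [40 43 40] [60 18]
top 243 105 [0.757 0.04  0.13
[... 20401 characters left out ...]
 0.039 0.031] [90 90 89] [30  3]
scene 427 270 [0.767 0.041 0.031] [99 99 98] [30  3]
scene 428 270 [0.768 0.043 0.031] [100 100  99] [30  3]
scene 429 270 [0.767 0.046 0.03 ] [78 76 76] [0 7]
{'vfov': 59.11864282138587, 'cx': 315.0514530905274, 'cy': 199.70051785485998, 'T_tool_cam': array([[ 5.48771270e-04, -9.52729837e-01, -3.03818296e-01,
         8.26133890e-02],
       [ 9.99999842e-01,  5.59139214e-04,  5.28690082e-05,
         1.51689825e-04],
       [ 1.19506842e-04, -3.03818277e-01,  9.52729993e-01,
        -1.57539751e-01],
       [ 0.00000000e+00,  0.00000000e+00,  0.00000000e+00,
         1.00000000e+00]])}
[[-0.945 -0.328 -0.001]
 [-0.328  0.945  0.001]
 [ 0.     0.001 -1.   ]]
```

Run:
```python
from h import *
from rig import robot
for n,p,y in (("A",[.52,.15,.26],15),("B",[.465,-.297,.20],-14.5)):
    print(n,robot.ik(p,down(y)))
    robot.goto(p,down(y)); robot.dwell(.3)
    im,d,W,c=wrist(robot,f"pics/{n}.png"); np.savez(f"pics/{n}.npz",im=im,d=d,W=W)
    print(robot.read_t(),robot.read_position(),robot.read_qpos())
a,b=cv2.imread("pics/A.png"),cv2.imread("pics/B.png")
cv2.imwrite("pics/AB.png",cv2.resize(np.vstack([a,b]),(480,600)))
```

```text
A [ 36.84725279   6.71218544 -13.245074     0.         -70.04274056
  68.15274721]
3.4083 [0.52008052 0.1497877  0.25998009] [ 3.68238790e+01  6.71607914e+00 -1.32439527e+01  1.89218029e-03
 -7.00429541e+01  6.81518757e+01]
B [-12.22508571  10.10816714 -17.24624526   0.         -62.6455876
  87.72508571]
5.425 [ 0.46526992 -0.29660183  0.20005252] [-1.21770545e+01  1.01038616e+01 -1.72434640e+01 -2.13612178e-03
 -6.26465603e+01  8.77242724e+01]
```

View pics/AB.png

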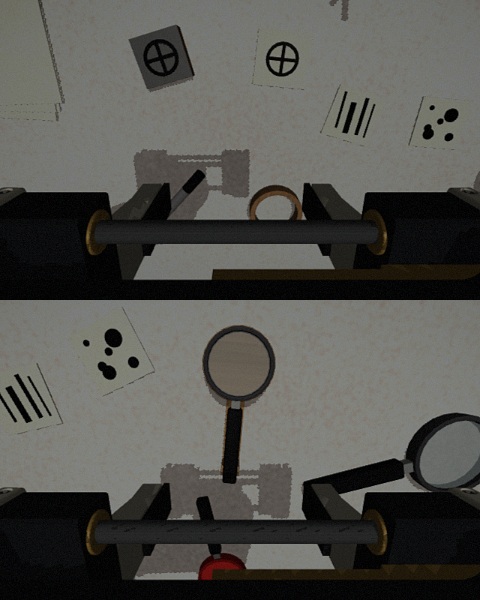

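Picture A has the block motif at about (215,76) and the print motif at about (376,77). Picture B has the lens ring at about (317,85) and the handle end at about (307,240). I'll compute positions from these and take one close look at the gauge.

Run:
```python
from h import *
from rig import robot
z=np.load("pics/A.npz"); im,W=z["im"],z["W"]; g=cv2.cvtColor(im,cv2.COLOR_RGB2GRAY)
for n,(u,v) in dict(block=(215,76),print=(376,77)).items():
    s=np.s_[v-32:v+33,u-32:u+33]; 
    near=np.linalg.norm(W[s][...,:2]-W[v,u,:2],axis=-1)<.031
    m=near&(g[s]<(55 if n=="print" else 38))
    pts=W[s][m]; e=cv2.minEnclosingCircle(pts[:,:2].astype(np.float32)*1000)
    print(n,m.sum(),pts.mean(0).round(4),np.round(e[0],1),round(e[1],1),np.median(W[s][near][:,2]),np.percentile(g[s][near],[5,20,50,80]))
    e2=pts[:,:2]; print((e2.max(0)+e2.min(0))/2,np.ptp(e2,axis=0))
z=np.load("pics/B.npz"); im,W=z["im"],z["W"]; g=cv2.cvtColor(im,cv2.COLOR_RGB2GRAY)
m=(g<55)&(W[...,2]>.036)&(W[...,2]<.065)&(np.hypot(W[...,0]-.53,W[...,1]+.315)<.14)
m[250:]=0
k,l,st,ce=cv2.connectedComponentsWithStats(m.astype(np.uint8)); m=l==1+st[1:,4].argmax()
P=W[m]; print("lens z",np.median(P[:,2]),m.sum())
e=cv2.fitEllipse(np.argwhere(m&(np.mgrid[:400,:640][0]<132))[:,::-1].astype(np.float32)); print("ellipse px",e)
c=W[int(e[0][1]),int(e[0][0])];print(c)
v=np.mgrid[:400,:640][0]
r=P[np.hypot(*(P[:,:2]-[.541,-.316]).T)<.06]
A=np.c_[2*r[:,:2],np.ones(len(r))]; s=np.linalg.lstsq(A,(r[:,:2]**2).sum(1),rcond=None)[0]; print("ring fit",s[:2],np.sqrt(s[2]+s[0]**2+s[1]**2))
h=P[np.hypot(*(P[:,:2]-s[:2]).T)>.055]; vx=cv2.fitLine(h[:,:2].astype(np.float32),cv2.DIST_HUBER,0,.001,.001).ravel()
d=vx[:2]*np.sign(vx[0]); print("handle yaw",np.degrees(np.arctan2(d[1],d[0])),"offline",np.cross(d,s[:2]-vx[2:]),"reach",np.hypot(*(h[:,:2]-s[:2]).T).max(), "z",np.median(h[:,2]))
# gauge look
robot.goto([.62,.04,.26],down(3)); robot.dwell(.3)
im,d,W,c=wrist(robot,"pics/G.png"); np.savez("pics/G.npz",im=im,d=d,W=W)
hsv=cv2.cvtColor(im,cv2.COLOR_RGB2HSV)
m=(abs(hsv[...,0].astype(int)-20)<6)&(hsv[...,1]>110)&(W[...,2]>.05)&(W[...,2]<.13)&(W[...,0]>.70)&(W[...,0]<.752)
print("ptr",m.sum(),np.percentile(W[m],[5,50,95],axis=0).round(4),"table z",np.median(W[...,2][(W[...,0]>.6)&(W[...,2]<.02)]),robot.read_t())
```

```text
block 1107 [0.5832 0.2767 0.0242] [582.4 276.7] 25.4 0.023699799614471717 [ 0.  6. 52. 58.]
[0.58278317 0.27659569] [0.04992056 0.05011458]
print 826 [0.6269 0.1077 0.0017] [626.3 107.7] 24.6 0.0014631275171759217 [  0.   8. 116. 122.]
[0.62659725 0.1076855 ] [0.04867564 0.04872063]
lens z 0.05003804559962344 1945
ellipse px ((318.3761291503906, 84.17449188232422), (89.21377563476562, 93.44473266601562), 0.9831793904304504)
[ 0.54748183 -0.32006543  0.04454345]
ring fit [ 0.54573192 -0.31991944] 0.036901783434737725Traceback (most recent call last):
  File "<stdin>", line 21, in <module>
cv2.error: OpenCV(4.12.0) /io/opencv/modules/imgproc/src/linefit.cpp:50: error: (-215:Assertion failed) count > 0 in function 'fitLine2D_wods'
```

Run:
```python
from h import *
from rig import robot
z=np.load("pics/B.npz"); im,W=z["im"],z["W"]; g=cv2.cvtColor(im,cv2.COLOR_RGB2GRAY)
c=np.array([.5457,-.3199])
a=np.radians(-14.5); r=W[...,:2]-c; X=r@[np.cos(a),np.sin(a)]; Y=r@[-np.sin(a),np.cos(a)]
m=(g<40)&(W[...,2]>.04)&(W[...,2]<.06)&(X<-.055)&(X>-.15)&(abs(Y)<.03)
h=W[m]; vx=cv2.fitLine(h[:,:2].astype(np.float32),cv2.DIST_HUBER,0,.001,.001).ravel()
d=vx[:2]*np.sign(vx[0]); q=c-vx[2:]; print("handle",m.sum(),"yaw",np.degrees(np.arctan2(d[1],d[0])),"offline",d[0]*q[1]-d[1]*q[0],"X",X[m].min(),X[m].max(),"z",np.median(h[:,2]))
robot.goto([.62,.04,.26],down(3)); robot.dwell(.3)
im,d,W,c=wrist(robot,"pics/G.png"); np.savez("pics/G.npz",im=im,d=d,W=W)
hsv=cv2.cvtColor(im,cv2.COLOR_RGB2HSV)
m=(abs(hsv[...,0].astype(int)-20)<6)&(hsv[...,1]>110)&(W[...,2]>.05)&(W[...,2]<.13)&(W[...,0]>.70)&(W[...,0]<.752)
print("ptr",m.sum(),np.percentile(W[m],[5,50,95],axis=0).round(4),"table z",np.median(W[...,2][(W[...,0]>.6)&(abs(W[...,2])<.02)]),robot.read_t())
```

```text
handle 1735 yaw -19.404793 offline 0.00013197920630452636 X -0.1435369732364271 -0.05504264433070745 z 0.05013871415792964
ptr 356 [[0.7219 0.029  0.062 ]
 [0.7365 0.0353 0.0668]
 [0.7505 0.2754 0.0682]] table z -0.0005563373356314294 7.175
```

View pics/G.png

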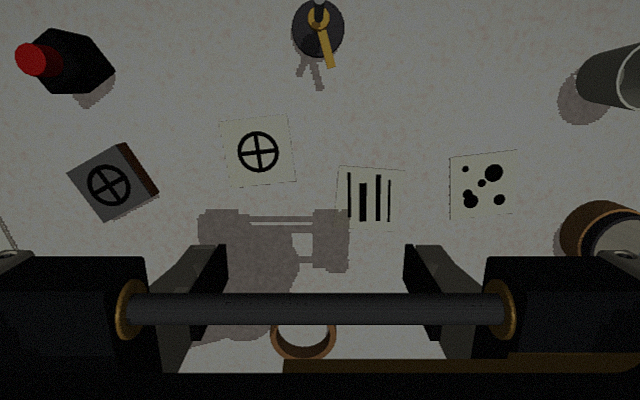

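The pointer is seen from above at (325,45); its top is about 67 mm high, so the tip is about 64.5 mm. Card (257,152) and block (109,185) are clear of the gauge. Next, grasp and lift.

Run:
```python
from h import *
from rig import robot
z=np.load("pics/G.npz"); im,W=z["im"],z["W"]; g=cv2.cvtColor(im,cv2.COLOR_RGB2GRAY)
for n,(u,v),t in (("block",(109,185),38),("print",(257,152),55)):
    m=(np.linalg.norm(W[...,:2]-W[v,u,:2],axis=-1)<.03)&(g<t); p=W[m]
    print(n,((p.max(0)+p.min(0))/2).round(4),np.ptp(p,axis=0).round(4))
yaw=-19.4; a=np.radians(yaw); d=np.array([np.cos(a),np.sin(a)]); G=np.array([.5460,-.3199])-.075*d
R=down(yaw)
robot.goto([*G,.13],R); robot.move_gripper(.5); robot.servo_line([*G,.024],speed=.1)
print("F",robot.read_force()); robot.move_gripper(0.0); robot.dwell(.3)
print(robot.read_grip_width()*88,robot.read_finger_force(),robot.read_force(),robot.read_ft_torque())
robot.servo_line([*G,.12],speed=.08); robot.dwell(.4)
print(robot.read_grip_width()*88,robot.read_finger_force(),robot.read_force(),robot.read_ft_torque(),robot.read_t())
im,dd,W,c=wrist(robot,"pics/L.png"); np.savez("pics/L.npz",im=im,d=dd,W=W,p=robot.read_position(),R=robot.read_tcp_rot())
```

```text
block [0.5825 0.2766 0.0239] [0.0506 0.0515 0.0053]
print [0.6289 0.1068 0.1825] [0.0541 0.0491 0.3664]
F [-0.13989898  0.00486157 -0.42530294]
17.781871022634927 30.000765323638916 [-1.25768251  0.66120738  4.46364428] [ 0.30756407  0.53491716 -0.02354711]
17.543398573024856 29.999439418315887 [-0.07836469 -0.15950799 -1.48476534] [-0.07383837  0.16664482 -0.02236735] 13.325
```

View pics/L.png

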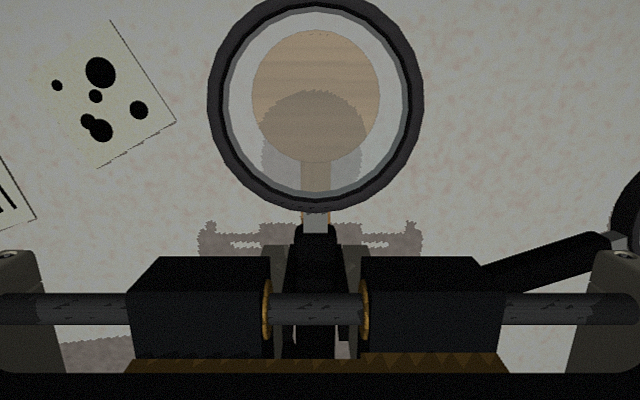

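The lens is held with its ring centred at about (315,104). I'll measure its pose in the tool frame.

```bash
cat > ring.py <<'E'
from h import *
def ring(im,W,p,R):
    T=(W-p)@R                     # tool coordinates
    g=cv2.cvtColor(im,cv2.COLOR_RGB2GRAY)
    rr=np.hypot(T[...,0]-.075,T[...,1])
    m=(g<75)&(abs(T[...,2]+.027)<.012)&(rr>.030)&(rr<.046)&(T[...,0]>.042)
    P=T[m]
    for _ in range(5):            # robust plane of the top face
        A=np.c_[P[:,:2],np.ones(len(P))]; s=np.linalg.lstsq(A,P[:,2],rcond=None)[0]
        P=P[abs(P[:,2]-A@s)<.0012]
    hull=cv2.convexHull(P[:,:2].astype(np.float32)*1000)[:,0]
    A=np.c_[2*hull,np.ones(len(hull))]; c=np.linalg.lstsq(A,(hull**2).sum(1),rcond=None)[0]
    zc=s@[c[0]/1e3,c[1]/1e3,1]
    return c[:2].round(2),round(float(np.sqrt(c[2]+c[0]**2+c[1]**2)),2),round(zc*1e3,2),np.degrees(s[:2]).round(2),len(P)
E
python3 - <<'E'
from ring import *
z=np.load("pics/L.npz"); print("centre,r mm; top z mm; tilt deg(dz/dx,dz/dy)",ring(z["im"],z["W"],z["p"],z["R"]))
T=(z["W"]-z["p"])@z["R"]
for v in (8,30,150,190,205): print(v,(T[v,[216,315,415]]*1e3).round(1).tolist())
E
```

```text
centre,r mm; top z mm; tilt deg(dz/dx,dz/dy) (array([74.87, -0.14]), 39.14, np.float64(-25.43), array([0.16, 0.15]), 5029)
8 [[135.6, -69.7, 118.8], [108.9, -0.2, -20.1], [136.0, 70.3, 120.5]]
30 [[121.7, -71.2, 120.0], [102.1, -0.2, -18.8], [121.8, 71.4, 120.1]]
150 [[35.2, -78.8, 121.3], [59.2, -0.2, -20.4], [35.5, 78.9, 120.3]]
190 [[2.4, -81.3, 120.4], [42.9, -0.1, -20.3], [2.2, 82.1, 121.6]]
205 [[-10.7, -82.6, 120.9], [38.3, -0.1, -25.5], [-10.7, 83.2, 121.3]]
```

```bash
cat > go.py <<'E'
from ring import *
F=.0645; OFF=np.array([.0749,-.0001,-.0185])
def tcp(target,surf,yaw):
    return np.array([*target,surf+F])-down(yaw)@OFF
def motif(robot,im,c,p,R,surf,target,thr):
    T=np.eye(4);T[:3,:3]=R;T[:3,3]=p;T=T@c["T_tool_cam"]
    f=200/np.tan(np.radians(c["vfov"])/2); v,u=np.mgrid[:400,:640]
    r=np.stack([(u-c["cx"])/f,(v-c["cy"])/f,np.ones(u.shape)],-1)@T[:3,:3].T
    X=T[:3,3]+r*((surf-T[2,3])/r[...,2])[...,None]
    g=cv2.cvtColor(im,cv2.COLOR_RGB2GRAY)
    m=(np.hypot(X[...,0]-target[0],X[...,1]-target[1])<.0275)&(g<thr); P=X[m][:,:2]
    return ((P.max(0)+P.min(0))/2).round(4),np.ptp(P,axis=0).round(4),m.sum()
E
python3 - <<'E'
from go import *
from rig import robot
t=[.5826,.2766]; yaw=25.4; p=tcp(t,.025,yaw)
robot.servo_line([*robot.read_position()[:2],.17],speed=.15)
robot.goto([*p[:2],.17],down(yaw)); robot.servo_line(p,speed=.08); robot.dwell(.4)
P,R=robot.read_position(),robot.read_tcp_rot()
im,d,W,c=wrist(robot,"pics/blk.png"); np.savez("pics/blk.npz",im=im,d=d,W=W,p=P,R=R)
print(p,P,robot.read_t()); print(ring(im,W,P,R))
for th in (25,38,50): print(motif(robot,im,c,P,R,.025,t,th))
i2,_=robot.grab_frame("top"); cv2.imwrite("pics/top_b.png",i2[...,::-1])
E
```

```text
[0.51498308 0.24438242 0.071     ] [0.51504396 0.24441454 0.07115736] 17.6417
(array([74.53, -0.18]), 39.2, np.float64(-25.46), array([0.1 , 0.13]), 5049)Traceback (most recent call last):
  File "<stdin>", line 9, in <module>
  File "go.py", line 12, in motif
    return ((P.max(0)+P.min(0))/2).round(4),np.ptp(P,axis=0).round(4),m.sum()
             ~~~~~^^^
    return umr_maximum(a, axis, None, out, keepdims, initial, where)
ValueError: zero-size array to reduction operation maximum which has no identity
```

View pics/blk.png

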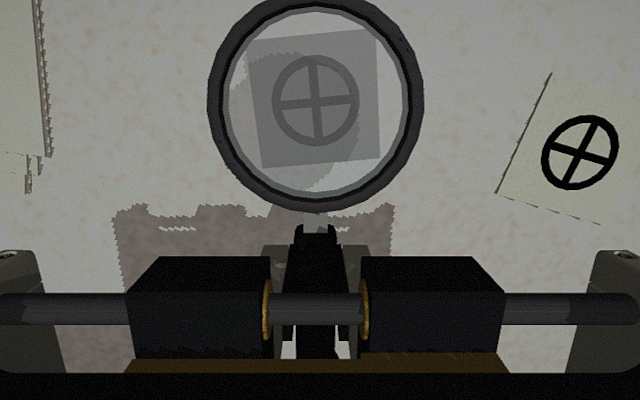

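The block motif shows through the glass at about (316,101), close to the ring's centre at (315,104). I'll check this numerically, dwell, then move to the print.

Run:
```python
from go import *
from rig import robot
z=np.load("pics/blk.npz"); c=robot.camera_info("wrist")
for th in (105,115): print(motif(robot,z["im"],c,z["p"],z["R"],.025,[.5826,.2766],th))
print("lens",z["p"]+z["R"]@OFF)
robot.dwell(2.3)
P=robot.read_position(); robot.servo_line([*P[:2],.12],speed=.08)
t=[.6266,.1077]; yaw=9.8; p=tcp(t,.002,yaw)
robot.goto([*p[:2],.12],down(yaw)); robot.servo_line(p,speed=.07); robot.dwell(.5)
P,R=robot.read_position(),robot.read_tcp_rot()
im,d,W,c=wrist(robot,"pics/prt.png"); np.savez("pics/prt.npz",im=im,d=d,W=W,p=P,R=R)
print(P,robot.read_t(),"lens",P+R@OFF); print(ring(im,W,P,R))
for th in (100,120): print(motif(robot,im,c,P,R,.002,t,th))
print(robot.read_grip_width()*88,robot.read_finger_force(),robot.read_force())
i2,_=robot.grab_frame("top"); cv2.imwrite("pics/both.png",np.hstack([cv2.resize(i2[50:300,100:420,::-1],(400,300)),cv2.resize(im[...,::-1],(400,300))]))
```

```text
(array([0.5813, 0.2766]), array([0.0517, 0.0548]), np.int64(5030))
(array([0.5823, 0.2766]), array([0.0542, 0.0549]), np.int64(7403))
lens [0.58265841 0.27662454 0.08967959]
[0.5528225  0.09485643 0.04804967] 23.1 lens [0.62661135 0.10770119 0.0665561 ]
(array([74.76, -0.18]), 39.21, np.float64(-25.49), array([0.12, 0.1 ]), 5114)
(array([0.6261, 0.1077]), array([0.0488, 0.0487]), np.int64(3364))
(array([0.6262, 0.1077]), array([0.0492, 0.0494]), np.int64(3725))
17.68538672072227 29.999576210975647 [-0.29409848 -0.22754465 -1.47662449]
```

View pics/both.png

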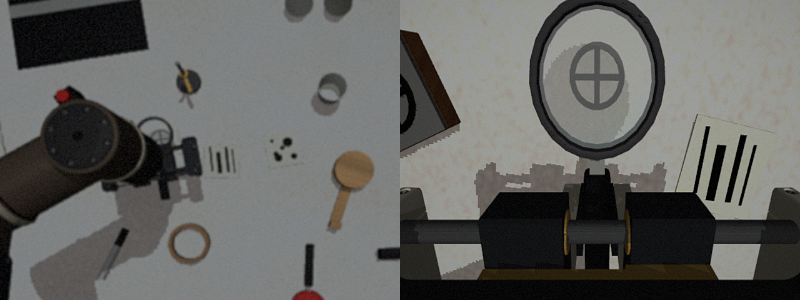

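The lens is level and centred over the print to within 0.5 mm, held steady, with everything else in place. Handing in after a short hold.

Run:
```python
from rig import robot
robot.dwell(2.0); print(robot.read_t()); print(robot.job_done())
```

```text
25.15
the job is handed in; nothing more can be done
None
```

I inspected the block, holding over it for more than two seconds, and then handed the job in at 25.2 s, still holding the lens level about 64.5 mm above the print and centred to about 0.5 mm; the result of the judging was not shown.

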